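# Couple the pressure gauge to the bench air outlet

### The job

Before the pots are sprayed, put the plug-in pressure gauge on the bench air outlet: pull the coupler's sleeve back (down) until it catches and stays back when you let go, then take the gauge out of the wooden stand and push its plug gently straight down into the coupler until the sleeve springs forward (up) by itself and locks it. Leave the gauge standing upright and locked, let go of it, do not ram it, and do not disturb the two painted pots or the paint bottle.

Things in the scene. Friction and masses are not known exactly. Their poses are not given: they have to be found in the camera images.
- outlet: Bench air outlet fixed to the table: round black flange 84 mm across, steel pipe with brass tee (a blue and black regulator sticks out 76 mm along its +y, 20 to 60 mm up), and on top the upright quick coupler. Origin on the table on the coupler's axis; z up. The coupler's taper thread lets its true height differ by up to 5 mm either way from the nominal points below: feel for it.
- mouth_nominal (a point): Nominal centre of the coupler's mouth, 135 mm above the table; the true mouth is 130 to 140 mm up and this point does not show it. Flat brass rim 26 mm across, bore 14.6 mm wide with a 45 degree lead-in 2 mm deep (18.6 mm at the top). Below the sleeve: barrel 22 mm across, then a hexagon 31 mm across, 47 to 61 mm below the mouth.
- lock_nominal (a point): Nominal level of the three locking balls on the axis, 9 mm below the mouth. Sleeve forward: they stop a plug about 6 mm in. Sleeve caught back: the plug meets a sprung valve 5 mm in and pushes it down (3 rising to 7 N), then from about 20.5 mm in a catch (some 6 N more) that trips before the plug's shoulder is on the mouth: the balls drop into its groove, the sleeve springs forward: locked.
- sleeve (a joint): Travel of the coupler's sleeve in m: 0 = forward (up; at the start, and when locked), grows as it is pulled back (down). Its spring pulls with 10 N (forward) to 13 N. Pulled fully back against its stop at about 0.0063 on the empty coupler it catches: let go, it rests at about 0.006 and stays there until a fully home plug trips the catch.
- sleeve_nominal (a point): Nominal point on the axis at the middle of the sleeve's knurled grip when forward, 15 mm below the mouth. Sleeve: steel tube 32 mm in diameter; its upper end 1.5 mm below the mouth; at its lower end a flange 38 mm across, from 29 to 34 mm below the mouth. It can be taken by a grip on the knurl or pushed down on its rim or flange.
- gauge: Pressure gauge with bottom plug, 0.18 kg, 91 mm tall, upright in the stand's middle hole. Origin at the plug's lower end on its axis; z up; white dial faces +x. From the bottom: steel plug 13 mm in diameter, 23 mm long (tip tapered to 11.6 mm over 2.5 mm; locking groove 10.5 to 17.5 mm up). Fully home, its origin is 22 to 23 mm below the true mouth. Over 40 N against the coupler damages it.
- gauge_shoulder (a point): Underside of the gauge's brass shoulder (24 mm across, 4 mm thick), 23 mm above the plug's lower end; it rests on the stand's top now, and comes to the coupler's mouth when fully home. Above it a brass hexagon 20 mm across up to 41 mm above the plug's lower end, then the case.
- gauge_case (a point): Centre of the gauge's round black case (50 mm in diameter, 26 mm thick along the gauge's x), 66 mm above the plug's lower end: a good place to grip it, across its thickness.
- stand: Wooden stand fixed to the table, 60 (x) by 150 (y) by 40 mm high, with three drilled holes 16 mm wide and 28 mm deep in a row along y; the gauge's plug stands loosely in the middle one with its shoulder on the stand's top. A spare brass plug and a red cap sit in the outer holes, 52 mm to either side, at most 12 mm above the stand. Origin under its centre.
- pot_gold: Small upturned clay pot painted gold, bystander: 46 mm across at its foot and 46 mm tall; origin under its centre.
- pot_silver: Small upturned clay pot painted silver, bystander: 46 mm across at its foot and 46 mm tall; origin under its centre.
- paint_bottle: Grey paint bottle, bystander: 64 mm in diameter, 160 mm tall; origin under its centre.
There are look-alikes about, which are no part of the job. Of the things that look like the gauge, the larger one is meant.

How it is judged (in metres and radians):
On the way, in this order (a step that is already met when the one before it is completed fails the run):
1. the sleeve is pulled back and stays caught (at least 4.5 mm back) with nothing touching it (value of joint sleeve above 0.0045 m and contact force between anything else and outlet below 0.3 N), for 0.2 s.
2. the plug is fully home in the coupler and the sleeve has sprung forward and locked it (value of joint sleeve below 0.0015 m and horizontal distance between gauge and outlet below 0.005 m and z of gauge in the frame of outlet between 0.106 and 0.119 m and angle between gauge's own z axis and vertical below 0.1 rad), for 0.2 s.
At the end, for the whole second after the job is handed in: The gauge stands in the coupler: on its axis within 5 mm, fully home (lower end 106 to 119 mm above the table, whatever the coupler's height), upright within 0.1 rad, locked by the sleeve (forward to within 1.5 mm), released and at rest (all of step 2 and contact force between the fingers and gauge below 0.1 N and linear speed of gauge below 0.02 m/s); the robot touches nothing.
It fails at once if the gauge is rammed: more than 40 N between the gauge and the outlet (contact force between gauge and outlet above 40 N).
It fails at once if the pot gold is moved by more than 15 mm (distance of pot_gold from where it was at the start of the episode above 0.015 m).
It fails at once if the pot silver is moved by more than 15 mm (distance of pot_silver from where it was at the start of the episode above 0.015 m).
It fails at once if the paint bottle is moved by more than 15 mm (distance of paint_bottle from where it was at the start of the episode above 0.015 m).
It also fails if it takes over 72 s, if anything falls off the work surface, if the arm or the gripper's body presses on something with over 40 N, if the wrist force passes 120 N, or if a joint passes its speed limit or range.

### The arm

A 6-joint arm with a two-finger parallel gripper is mounted at the origin on the work surface. World frame = base frame: x ahead of the robot, y to its left, z up, the work surface at z = 0. Lengths are in mm, angles in rad, forces in N, time in s.
With the tool pointing down it reaches from about 300 to 775 mm from the base axis. Payload 14.6 kg.
Tool frame: the origin (TCP) lies between the finger pads; the fingertips stand 19 mm ahead of it and the grasp point (between the pads) is the TCP (manip.tcp_to_tips is the distance from the TCP to the fingertips, in mm); x points along the fingers, z is the direction in which the jaws open and shut, and the axes are right-handed (so a half turn about x gives the same grasp; the last joint's range is limited). The gripper opens to 94 mm and grips with 3 to 60 N. Pads are 16 mm wide; open, the fingers measure 119 mm over their backs; the gripper's body (75 mm by 177 mm) begins 78 mm behind the grasp point.
Start: joints at [-1.373, 0.3, 1.521, -0, 1.321, -0.067], TCP at [143.937, -530.821, 188.446] pointing down, gripper open.
Joint ranges: [-3.03, 3.03], [-0.79, 2.21], [0.23, 2.52], [-1.04, 4.18], [0, 3.07], [-2.55, 2.55]. Speed limits (rad/s): [2.22, 2.22, 2.57, 3.14, 3.14, 3.14].

### API

Orientations are given as [roll, pitch, yaw] about the fixed x, y, z axes, in that order (R = Rz(yaw) Ry(pitch) Rx(roll)).
In Python, from cell import manip gives the robot as it stands.
- The arm moves only by the tool jog_arm, never from a script. Its argument "moves" is a list that holds one entry, the list of rows, each a list of 6 numbers: the shift along the world's x, y, z in mm, then the turn, a rotation vector about the world's x, y, z in degrees. In form: [[[dx, dy, dz, wx, wy, wz], ...]]. A call has 1 to 5 rows; each row shifts and turns the pose as measured when the row begins; what a row does not reach is not made up. A row lasts 1/10 s, in which the tool goes at most 50 mm and 8.59 degrees, less where a joint would pass 70% of its speed; a pose out of reach is approached as far as the arm can. A call is refused whole if a number of a shift passes 50 or a number of a turn 8.59, either way. A call with a gripper value outside its range is refused whole. "gripper" is the opening, from -1 (shut) to 1 (fully open), set as the call begins (left out, the last holds). The fingers move at their own pace and stop on an object; "squeeze" is the grip in N (left out, the last holds). Time passes only in rows, so rows that do not move let the fingers close. It gives the time, the measured TCP pose, the force and the opening at its end, in the units of the state.
- manip.read_state(): the state, without advancing time (a new reading comes with each control period).
- manip.camera(name): name is "side" or "top"; returns (picture, depth): 420x560x3 uint8, blue, green, red; 420x560 float32, mm along the optical axis (not along the pixel's ray), 0 where there is no reading.
- manip.camera_params(name): a dict with "fx", "fy", "cx", "cy" (pixels), "rvec" (rotation vector, rad) and "tvec" (3), from world to camera coordinates, as OpenCV has them. Camera axes: x right, y down, z forward; pixel columns grow to the right and rows downward; lengths in mm; the calibration is good to about 2 mm. A picture is of the moment at which its call begins. camera_params takes no time and is no camera call.
- manip.sign_off(): hands the job in, once; it reports no verdict.
The state is a dict: "clock": time; "joints": joint angles; "qd": joint speeds; "effort": joint torques, N m; "eef_pos": TCP position; "eef_rot": TCP orientation; "wrist_force": force on the tool from outside, world axes, zero at the start; "moment": the same for the moment, N m; "finger_gap": finger opening in mm.
Only numpy, scipy, OpenCV 4.12 (cv2) and the standard library are available. Lean on these libraries where they do the work, as an engineer would, in place of code of your own. Each camera call takes 0.05 s, during which the arm holds its last target. There are 200 camera calls.

## Working session

There is one attempt and no reset: what is moved stays moved. The work goes in short steps, Python scripts to look and compute and a tool call to move; the robot and the scene stay as the last step left them, time stands still between calls to the robot, and variables do not carry over. Pictures are saved under pics/ and viewed, about 8 in all and at most 12, crops included, and the job is handed in when it is done.

Besides the shell and the picture viewer there is one more tool, called after ">>>" as name(argument=value, ...) on one line, values as JSON. jog_arm: Moves the arm, as the interface text tells. Its arguments: {"type":"object","properties":{"moves":{"type":"array","items":{"type":"array","items":{"type":"array","items":{"type":"number"}}}},"gripper":{"type":"number"},"squeeze":{"type":"number"}},"required":["moves"]}

```bash
mkdir -p pics; ls
cat > h.py <<'E'
import numpy as np, cv2
from cell import manip
def P(n):
    p=manip.camera_params(n); R=cv2.Rodrigues(np.array(p["rvec"],float))[0]; return p,R,np.array(p["tvec"],float).ravel()
def pt(n,u,v,d):  # pixel+depth -> world
    p,R,t=P(n); c=np.array([(u-p["cx"])/p["fx"]*d,(v-p["cy"])/p["fy"]*d,d]); return R.T@(c-t)
def plane(n,u,v,z):
    p,R,t=P(n); o=-R.T@t; r=R.T@np.array([(u-p["cx"])/p["fx"],(v-p["cy"])/p["fy"],1.]); return o+r*(z-o[2])/r[2]
def cloud(n,D):
    p,R,t=P(n); v,u=np.mgrid[:D.shape[0],:D.shape[1]]; c=np.stack([(u-p["cx"])/p["fx"]*D,(v-p["cy"])/p["fy"]*D,D],-1); w=(c-t)@R; w[D<=0]=np.nan; return w
def shot(n,name):
    im,D=manip.camera(n); im=np.array(im); cv2.imwrite(f"pics/{name}.png",im); np.save(f"pics/{name}.npy",D); return im,np.array(D)
E
python3 - <<'E'
from h import *
s=manip.read_state(); print(s["clock"],s["eef_pos"],s["eef_rot"],s["finger_gap"])
a,_=shot("top","t0"); b,_=shot("side","s0")
for n in("top","side"):
    p,R,t=P(n); print(n,p["fx"],-R.T@t,R[2])
E
```

```text
pics
0.0 [ 143.8670115  -530.56032383  187.87061706] [3.05773224 1.5696398  1.75167863] 93.77900156970077
top 409.8753227043769 [491.99820304  86.00669357 925.5703094 ] [ 0.05758802  0.00404804 -0.99833223]
side 458.04296677919825 [ 59.58325222 616.13596765 775.08707344] [ 0.50348864 -0.53245098 -0.68043747]
```

View pics/t0.png

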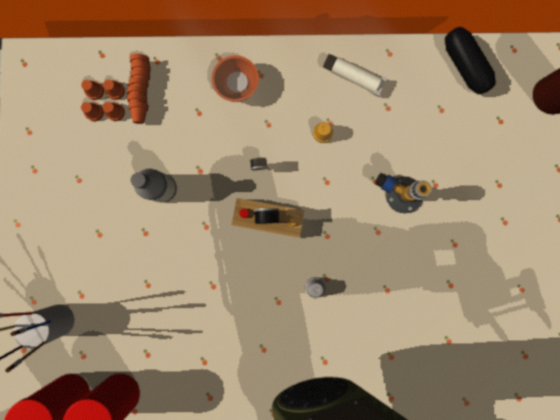

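View pics/s0.png

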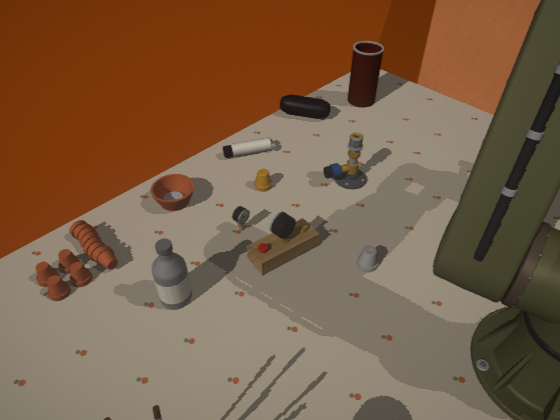

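Top view: the gauge in the stand is at (266,215). The look-alike is a smaller gauge lying on the table at (258,163). The outlet's coupler is at (422,189), the gold pot at (323,131), the silver pot at (316,287) and the bottle at (150,183). I choose the larger gauge, the one in the stand; next I'll measure and check a close crop.

Run:
```python
from h import *
for n in("t0","s0"):
    im=cv2.imread(f"pics/{n}.png"); D=np.load(f"pics/{n}.npy"); c="top" if n=="t0" else "side"; W=cloud(c,D)
    np.save(f"pics/W_{n}.npy",W)
    def box(name,u0,u1,v0,v1,zlo,zhi):
        w=W[v0:v1,u0:u1].reshape(-1,3); w=w[(w[:,2]>zlo)&(w[:,2]<zhi)]
        if len(w): print(n,name,len(w),"min",w.min(0).round(),"max",w.max(0).round(),"mid",((w.min(0)+w.max(0))/2).round(1),"mean",w.mean(0).round(1))
    if c=="top":
        box("coupler>120",395,445,165,215,120,160); box("coupler>133",395,445,165,215,132,160)
        box("sleeveflange",395,445,165,215,95,125)
        box("gauge>90",240,300,195,240,75,150); box("stand",225,310,190,245,30,45)
        box("gold",305,345,110,150,35,60); box("silver",300,335,270,305,35,60); box("bottle",125,180,160,210,140,180); box("small",245,275,150,180,8,80)
    else:
        box("coupler>120",335,375,125,190,120,160); box("sleeve",335,375,125,190,97,125)
        box("gauge>75",265,300,205,245,75,150); box("stand",240,330,215,275,30,45)
# stand rect
D=np.load("pics/t0.npy");W=np.load("pics/W_t0.npy")
m=(abs(W[...,2]-40)<6).astype(np.uint8); m[:190]=0;m[245:]=0;m[:,:225]=0;m[:,310:]=0
ys,xs=np.nonzero(m); print(cv2.minAreaRect(W[ys,xs,:2].astype(np.float32)))
a=cv2.imread("pics/t0.png"); b=cv2.imread("pics/s0.png")
r=lambda i,u,v,k,s:cv2.resize(i[v:v+k,u:u+k],(s,s),interpolation=cv2.INTER_CUBIC)
cv2.imwrite("pics/crop.png",np.vstack([np.hstack([r(a,225,140,100,300),r(a,375,150,75,300)]),np.hstack([r(b,225,175,100,300),r(b,310,115,75,300)])]))
```

```text
t0 coupler>120 251 min [ 557. -192.  120.] max [ 589. -159.  143.] mid [ 573.3 -175.7  131.5] mean [ 572.9 -173.5  135.3]
t0 coupler>133 214 min [ 558. -192.  132.] max [ 589. -160.  143.] mid [ 573.6 -175.9  137.4] mean [ 573.2 -174.7  136.8]
t0 sleeveflange 100 min [ 556. -185.  104.] max [ 592. -157.  125.] mid [ 574.3 -170.9  114.3] mean [ 570.7 -165.7  112.9]
t0 gauge>90 362 min [510. 106.  77.] max [540. 155. 111.] mid [524.9 130.3  94. ] mean [525.1 129.4 102.7]
t0 stand 1399 min [482.  53.  36.] max [565. 209.  45.] mid [523.7 130.6  40.3] mean [522.3 128.8  40.2]
t0 gold 174 min [700.  -9.  35.] max [730.  22.  50.] mid [714.8   6.8  42.8] mean [714.3   6.5  44.9]
t0 silver 185 min [354.  11.  35.] max [385.  44.  50.] mid [369.8  27.6  42.7] mean [370.   28.3  44.8]
t0 bottle 225 min [578. 354. 144.] max [606. 383. 163.] mid [592.3 368.4 153.5] mean [591.9 366.9 158.5]
t0 small 198 min [627. 131.  29.] max [651. 166.  68.] mid [639.  148.7  48.5] mean [637.7 148.4  58. ]
s0 coupler>120 155 min [ 555. -193.  120.] max [ 588. -160.  142.] mid [ 571.4 -176.5  131.2] mean [ 568.7 -173.3  133.5]
s0 sleeve 114 min [ 553. -192.   97.] max [ 591. -157.  125.] mid [ 572.2 -174.6  111. ] mean [ 565.8 -169.1  113.1]
s0 gauge>75 437 min [508. 104.  75.] max [541. 155. 112.] mid [524.3 129.2  93.4] mean [519.5 134.7  97.2]
s0 stand 1345 min [479.  48.  30.] max [633. 207.  45.] mid [555.8 127.2  37.5] mean [519.7 136.7  40.2]
((523.5626220703125, 130.33509826660156), (149.805908203125, 59.94246292114258), 79.04633331298828)
```

View pics/crop.png

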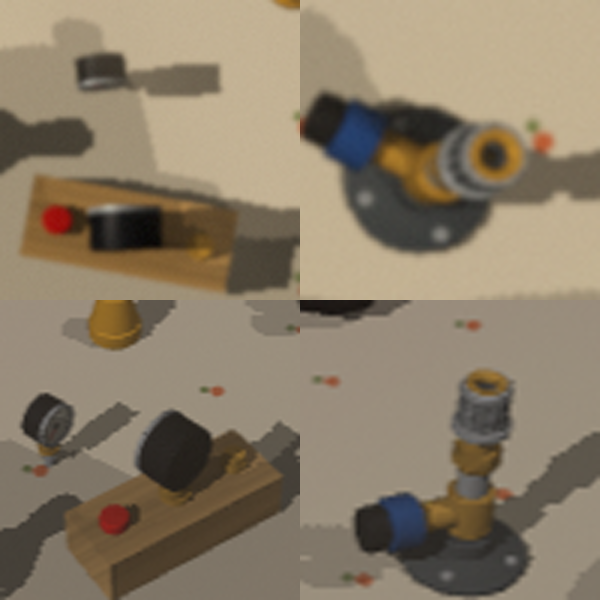

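The crop shows the small look-alike gauge at the upper left, the chosen larger gauge in the stand's middle hole, and the outlet with its knurled sleeve and brass mouth. The measured sizes agree with the description: stand 150 x 60 x 40, gauge top about 108, mouth about 137.

Run:
```python
from h import *
from scipy.spatial.transform import Rotation as Ro
s=manip.read_state(); R=Ro.from_euler("xyz",s["eef_rot"]).as_matrix(); print(R.round(3), "jaw az",np.degrees(np.arctan2(R[1,2],R[0,2])), s["wrist_force"])
W=np.load("pics/W_t0.npy")
w=W[195:240,240:300].reshape(-1,3); w=w[w[:,2]>90]; print("gauge rect",cv2.minAreaRect(w[:,:2].astype(np.float32)))
w=W[165:215,395:445].reshape(-1,3); w=w[w[:,2]>128]; print("coupler circ",cv2.minEnclosingCircle(w[:,:2].astype(np.float32)),"z pct",np.percentile(w[:,2],[10,50,75,90]))
r=np.hypot(w[:,0]-573,w[:,1]+175.8); print("rim z",np.median(w[(r>7)&(r<13),2]), "sleeve top", np.median(w[(r>13.5)&(r<16),2]))
```

```text
[[-0.     0.965  0.262]
 [ 0.001  0.262 -0.965]
 [-1.     0.    -0.001]] jaw az -74.82865595941938 [ 0.38441423 -0.00777001  0.47675967]
gauge rect ((525.3655395507812, 130.8789520263672), (28.62521743774414, 46.98928451538086), 0.3677973449230194)
coupler circ ((573.321044921875, -175.7593231201172), 16.39436912536621) z pct [132.89450692 136.71752214 138.25165385 139.47807782]
rim z 137.92729211041765 sleeve top 136.50309650169166
```

>>> jog_arm(moves=[[[36,30,5,0,0,8.3],[36,30,5,0,0,8.3],[36,30,5,0,0,8.3],[36,30,0,0,0,8.3],[36,30,0,0,0,8.3]]], gripper=1, squeeze=50)

```text
clock: 0.6
eef_pos: [324.8, -376.8, 201.3]
eef_rot: [3.091, 1.566, 2.525]
wrist_force: [-0.6, -1.4, 0.2]
finger_gap: 94.0
```

>>> jog_arm(moves=[[[36,30,0,0,0,8.3],[36,30,0,0,0,8.3],[36,30,0,0,0,8.3],[36,30,0,0,0,8.3],[36,30,0,0,0,0]]])

```text
clock: 1.1
eef_pos: [510.6, -218.5, 200.8]
eef_rot: [3.028, 1.565, 3.068]
wrist_force: [0.2, -1.2, -0.2]
finger_gap: 93.9
```

>>> jog_arm(moves=[[[30,22,0,0,0,-2],[32,21,0,0,0,0],[0,0,0,0,0,0],[0,0,0,0,0,0]]])

```text
clock: 1.5
eef_pos: [577.4, -168.4, 198.5]
eef_rot: [2.887, 1.562, 2.898]
wrist_force: [-0.8, -0.0, 0.1]
finger_gap: 93.9
```

Run:
```python
from h import *
s=manip.read_state(); print(s["clock"],s["eef_pos"],s["eef_rot"],s["wrist_force"])
b,D=shot("side","s1"); a,_=shot("top","t1")
r=lambda i,u,v,k,s:cv2.resize(i[v:v+k,u:u+k],(s,s),interpolation=cv2.INTER_CUBIC)
cv2.imwrite("pics/c1.png",np.hstack([r(b,280,30,170,400),r(a,340,110,150,400)]))
```

```text
1.5 [ 577.42385399 -168.38133688  198.45722241] [2.88742628 1.56207813 2.89848149] [-0.76257515 -0.00645849  0.11791915]
```

View pics/c1.png

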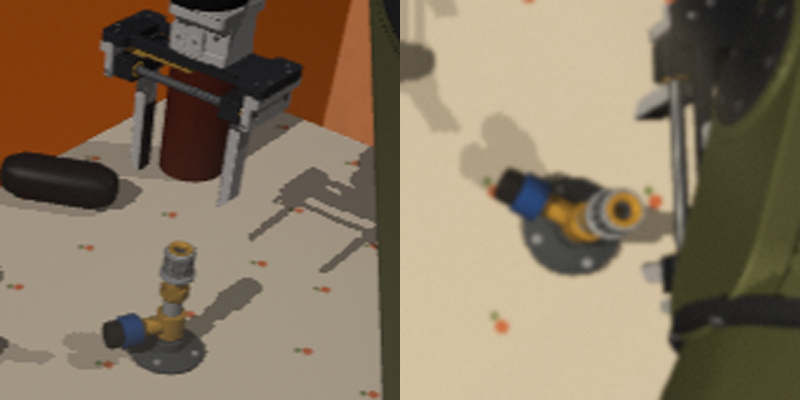

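The side crop shows the fingers standing open above the coupler, with tips at about (340,101) and (376,117) in the full frame. The top view shows the coupler undisturbed at (422,189).

```bash
cat >> h.py <<'E'
from scipy.spatial.transform import Rotation as Ro
def proj(n,X):
    p,R,t=P(n); c=R@np.asarray(X,float)+t; return (c[:2]/c[2]*[p["fx"],p["fy"]]+[p["cx"],p["cy"]]).round(1)
def st():
    s=manip.read_state(); R=Ro.from_euler("xyz",s["eef_rot"]).as_matrix()
    # turn (deg, world) to make tool x -> -z and jaw -> +x
    T=np.column_stack([[0,0,-1],[0,1,0],[1,0,0]]).astype(float)
    print(round(s["clock"],2),np.round(s["eef_pos"],1),"gap",round(s["finger_gap"],1),"F",np.round(s["wrist_force"],1),"turn",np.degrees(Ro.from_matrix(T@R.T).as_rotvec()).round(2)); return s,R
E
python3 - <<'E'
from h import *
s,R=st(); e=np.array(s["eef_pos"])
for k in(-47,47): print(proj("side",e+R[:,0]*19+R[:,2]*k))
E
```

```text
1.6 [ 576.9 -169.1  198.8] gap 93.7 F [-0.   1.2 -0.3] turn [-0.12 -0.46 -0.56]
[371.  129.6]
[339.1 114.4]
```

Run:
```python
from h import *
print(manip.tcp_to_tips)
D=np.load("pics/s1.npy"); W=cloud("side",D); im=cv2.imread("pics/s1.png")
w=W[60:130,315:400]; ok=(w[...,2]>140)&(w[...,2]<260)&(abs(w[...,0]-575)<90)&(abs(w[...,1]+170)<60)
p=w[ok]; print(len(p),p.min(0),p.max(0))
for lo in range(165,260,15):
    q=p[(p[:,2]>lo)&(p[:,2]<lo+15)]; 
    for sgn in(-1,1):
        g=q[(q[:,0]-575)*sgn>0]
        if len(g): print(lo,sgn,len(g),g.mean(0).round(1),g.min(0).round(1),g.max(0).round(1))
D=np.load("pics/t1.npy"); W=cloud("top",D); w=W.reshape(-1,3); p=w[(w[:,2]>165)&(w[:,2]<260)&(abs(w[:,0]-575)<90)&(abs(w[:,1]+170)<60)]; print("top",len(p),p.min(0) if len(p) else "",p.max(0) if len(p) else "")
```

```text
19.0
261 [ 515.51164069 -182.55889075  216.75006238] [ 636.44953434 -156.09603073  259.72877237]
210 -1 6 [ 524.7 -162.5  222.8] [ 521.4 -166.   220. ] [ 526.7 -160.8  224.7]
210 1 22 [ 624.7 -167.2  221.2] [ 621.  -179.1  216.8] [ 631.8 -157.6  224.9]
225 -1 48 [ 520.2 -167.   232.9] [ 515.8 -182.6  226.1] [ 529.1 -159.8  239.6]
225 1 48 [ 626.1 -165.6  232.7] [ 620.8 -180.3  225.5] [ 635.6 -157.2  239.8]
240 -1 49 [ 520.3 -166.7  247.3] [ 515.5 -180.6  240.1] [ 528.4 -158.9  254.8]
240 1 49 [ 626.3 -166.4  246.8] [ 622.  -181.1  240. ] [ 636.4 -156.1  255. ]
255 -1 21 [ 519.8 -165.5  257.7] [ 515.8 -178.7  255.2] [ 526.9 -159.4  259.7]
255 1 18 [ 626.5 -164.3  257.3] [ 622.6 -175.6  255.1] [ 634.2 -158.6  259.6]
top 155 [ 517.87447565 -174.50750345  215.73474083] [ 635.85621508 -156.92005051  259.72821798]
```

Run:
```python
from h import *
for n,c in(("s1","side"),("t1","top")):
    W=cloud(c,np.load(f"pics/{n}.npy")); w=W.reshape(-1,3); w=w[(w[:,2]>150)&(abs(w[:,0]-577)<110)&(abs(w[:,1]+169)<100)]
    for lo in range(200,380,10):
        q=w[(w[:,2]>=lo)&(w[:,2]<lo+10)]
        if len(q): print(n,lo,len(q),q.min(0)[:2].round(),q.max(0)[:2].round())
print([k for k in dir(manip) if k[0]!="_"])
```

```text
s1 210 6 [ 622. -179.] [ 629. -162.]
s1 220 51 [ 516. -180.] [ 633. -157.]
s1 230 67 [ 516. -183.] [ 636. -158.]
s1 240 67 [ 516. -181.] [ 636. -156.]
s1 250 70 [ 516. -181.] [ 634. -159.]
s1 260 70 [ 515. -182.] [ 635. -158.]
s1 270 79 [ 516. -182.] [ 636. -156.]
s1 280 74 [ 516. -180.] [ 634. -158.]
s1 290 66 [ 516. -180.] [ 635. -159.]
s1 300 41 [ 519. -178.] [ 637. -159.]
s1 310 76 [ 495. -202.] [ 655. -136.]
s1 320 285 [ 494. -206.] [ 656. -134.]
s1 330 337 [ 490. -205.] [ 658. -134.]
s1 340 262 [ 488. -204.] [ 663. -133.]
s1 350 869 [ 487. -205.] [ 667. -134.]
s1 360 173 [ 500. -194.] [ 594. -144.]
s1 370 167 [ 535. -189.] [ 594. -145.]
t1 210 9 [ 525. -173.] [ 627. -158.]
t1 220 42 [ 518. -175.] [ 635. -157.]
t1 230 37 [ 519. -173.] [ 636. -157.]
t1 240 36 [ 519. -169.] [ 636. -158.]
t1 250 31 [ 518. -167.] [ 636. -157.]
t1 260 28 [ 624. -175.] [ 636. -157.]
t1 270 12 [ 624. -172.] [ 636. -158.]
t1 280 6 [ 624. -168.] [ 626. -164.]
t1 290 6 [ 626. -176.] [ 626. -161.]
t1 300 7 [ 626. -173.] [ 627. -156.]
t1 310 29 [ 498. -172.] [ 658. -133.]
t1 320 267 [ 498. -167.] [ 657. -133.]
t1 330 436 [ 512. -169.] [ 663. -133.]
t1 340 101 [ 571. -163.] [ 664. -133.]
t1 350 796 [ 572. -183.] [ 667. -132.]
t1 360 13 [ 587. -145.] [ 595. -144.]
['Unreachable', 'camera', 'camera_params', 'read_state', 'sign_off', 'tcp_to_tips']
```

Both cameras put the fingertips at z of about 218 and the gripper body at about 315. The reported TCP implies 180 and 277, so reported z looks about 38 mm too low, while xy agrees. I'll correct xy, descend to a height that is safe under either reading, and look again.

>>> jog_arm(moves=[[[-4,-7,-20,0,-0.4,-0.5],[0,0,-25,0,0,0],[0,0,-24,0,0,0],[0,0,0,0,0,0]]])

```text
clock: 2.0
eef_pos: [570.0, -180.1, 129.6]
eef_rot: [0.467, 1.569, 0.462]
wrist_force: [-0.1, 0.1, 0.1]
finger_gap: 94.1
```

```bash
cat >> h.py <<'E'
def fingers(name):
    s,R=st(); e=np.array(s["eef_pos"]); b,D=shot("side",name); w=cloud("side",D).reshape(-1,3)
    w=w[(abs(w[:,0]-e[0])<66)&(abs(w[:,1]-e[1])<16)&(w[:,2]>60)]
    for sg in(-1,1):
        q=w[((w[:,0]-e[0])*sg>38)]; z0=q[q[:,2]>e[2]-25]; print("finger",sg,len(q),"z pct",np.percentile(z0[:,2],[0,3,10]).round(1),"x",q[:,0].min().round(1),q[:,0].max().round(1),"y",q[:,1].min().round(1),q[:,1].max().round(1))
    return b
E
python3 - <<'E'
from h import *
b=fingers("s2"); cv2.imwrite("pics/c2.png",cv2.resize(b[50:220,270:440],(500,500),interpolation=cv2.INTER_CUBIC))
E
```

```text
2.0 [ 570.  -180.1  129.6] gap 94.1 F [-0.1  0.1  0.1] turn [-0.05  0.09  0.26]
finger -1 515 z pct [148.1 159.9 172.6] x 504.0 531.8 y -196.0 -164.2
finger 1 374 z pct [146.9 153.6 163.6] x 609.1 635.7 y -195.8 -164.3
```

View pics/c2.png

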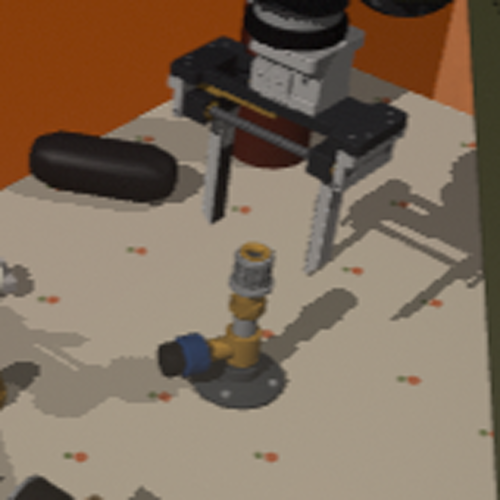

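The crop shows open fingers still above the coupler, tips at z of about 147.5. The offset is constant: real z = reported z + 37.5. Next I go down around the sleeve, with tips about 4 mm above its flange.

>>> jog_arm(moves=[[[3,4,-12,0,0,0.2],[0,0,-12,0,0,0],[0,0,-8,0,0,0],[0,0,0,0,0,0],[0,0,0,0,0,0]]])

```text
clock: 2.55
eef_pos: [574.9, -177.3, 100.9]
eef_rot: [-0.216, 1.562, -0.218]
wrist_force: [0.4, -0.7, 0.0]
finger_gap: 94.4
```

Run:
```python
from h import *
b=fingers("s3")
D=np.load("pics/s3.npy"); w=cloud("side",D).reshape(-1,3); e=np.array(manip.read_state()["eef_pos"])
w=w[(w[:,2]>140)&(w[:,2]<215)&(abs(w[:,0]-573)<75)&(abs(w[:,1]+176)<30)]
for sg in(-1,1):
    q=w[(w[:,0]-573)*sg>0]; print(sg,len(q),np.percentile(q[:,0],[1,50,99]).round(1),np.percentile(q[:,1],[1,50,99]).round(1))
```

```text
2.55 [ 574.9 -177.3  100.9] gap 94.4 F [ 0.4 -0.7  0. ] turn [0.11 0.49 0.1 ]
finger -1 507 z pct [121.7 131.2 143.9] x 509.2 536.8 y -193.3 -161.4
finger 1 359 z pct [120.4 125.2 135.2] x 614.2 640.7 y -193.2 -161.4
-1 183 [511.4 515.4 571.2] [-189.7 -171.7 -166.7]
1 217 [577.7 621.4 632.3] [-190.  -172.4 -166.9]
```

>>> jog_arm(moves=[[[-1,1,-6,0,0.4,0],[0,0,0,0,0,0],[0,0,0,0,0,0]]])

```text
clock: 2.9
eef_pos: [574.1, -176.3, 95.1]
eef_rot: [-0.849, 1.568, -0.85]
wrist_force: [-0.1, 0.5, 1.1]
finger_gap: 93.9
```

>>> jog_arm(moves=[[[0,0,0,0,0,0],[0,0,0,0,0,0],[0,0,0,0,0,0],[0,0,0,0,0,0],[0,0,0,0,0,0]]], gripper=-1, squeeze=10)

```text
clock: 3.4
eef_pos: [574.3, -176.4, 95.5]
eef_rot: [-0.754, 1.567, -0.756]
wrist_force: [0.7, -0.2, 0.2]
finger_gap: 57.1
```

>>> jog_arm(moves=[[[0,0,0,0,0,0],[0,0,0,0,0,0],[0,0,0,0,0,0]]])

```text
clock: 3.7
eef_pos: [574.3, -176.4, 95.6]
eef_rot: [-0.742, 1.567, -0.744]
wrist_force: [-0.2, -0.2, -0.4]
finger_gap: 33.8
```

>>> jog_arm(moves=[[[0,0,0,0,0,0],[0,0,0,0,0,0],[0,0,0,0,0,0]]])

```text
clock: 4.0
eef_pos: [574.1, -176.4, 95.6]
eef_rot: [-0.848, 1.567, -0.849]
wrist_force: [-0.1, 0.1, 0.5]
finger_gap: 32.2
```

The fingers hold the sleeve: gap 32.2 and no side load, so xy is good. Next I firm the grip and pull down.

>>> jog_arm(moves=[[[0,0,0,0,0,0],[0,0,0,0,0,0],[0,0,-1.5,0,0,0],[0,0,-1.5,0,0,0]]], squeeze=55)

```text
clock: 4.4
eef_pos: [574.2, -176.4, 93.5]
eef_rot: [-0.819, 1.567, -0.82]
wrist_force: [-4.4, 1.3, 8.1]
finger_gap: 31.6
```

>>> jog_arm(moves=[[[0,0,-1.5,0,0,0],[0,0,-1.5,0,0,0],[0,0,0,0,0,0]]])

```text
clock: 4.7
eef_pos: [574.2, -176.4, 92.1]
eef_rot: [-0.775, 1.566, -0.776]
wrist_force: [-3.8, 0.7, 6.2]
finger_gap: 31.5
```

>>> jog_arm(moves=[[[0,0,-2,0,0,0],[0,0,-2,0,0,0]]])

```text
clock: 4.9
eef_pos: [574.2, -176.4, 89.6]
eef_rot: [-0.741, 1.566, -0.742]
wrist_force: [-5.3, 1.2, 9.0]
finger_gap: 31.4
```

>>> jog_arm(moves=[[[0,0,-2,0,0,0],[0,0,-2,0,0,0]]])

```text
clock: 5.1
eef_pos: [574.3, -176.5, 89.1]
eef_rot: [-0.702, 1.564, -0.702]
wrist_force: [-12.2, 3.9, 24.6]
finger_gap: 31.5
```

Travel of 6.5 mm and the force jumped to 25 N, so it is on the stop. I let go.

>>> jog_arm(moves=[[[0,0,0,0,0,0],[0,0,0,0,0,0]]])

```text
clock: 5.3
eef_pos: [574.2, -176.4, 89.7]
eef_rot: [-0.704, 1.564, -0.705]
wrist_force: [2.5, -1.4, -3.5]
finger_gap: 31.3
```

>>> jog_arm(moves=[[[0,0,0,0,0,0],[0,0,0,0,0,0],[0,0,0,0,0,0],[0,0,0,0,0,0],[0,0,0,0,0,0]]], gripper=1)

```text
clock: 5.8
eef_pos: [574.4, -176.5, 89.1]
eef_rot: [-0.659, 1.564, -0.66]
wrist_force: [-0.0, -0.5, 1.0]
finger_gap: 67.9
```

>>> jog_arm(moves=[[[0,0,20,0,0,0],[0,0,40,0,0,0],[0,0,40,0,0,0],[0,0,20,0,0,0],[0,0,0,0,0,0]]])

```text
clock: 6.3
eef_pos: [573.1, -175.9, 212.1]
eef_rot: [-0.825, 1.566, -0.826]
wrist_force: [0.1, -0.3, -0.5]
finger_gap: 94.2
```

Run:
```python
from h import *
st(); b,D=shot("side","s4")
for n in("s0","s4"):
    w=cloud("side",np.load(f"pics/{n}.npy")).reshape(-1,3); r=np.hypot(w[:,0]-573,w[:,1]+176)
    k=(w[:,2]>85)&(w[:,2]<145); a=w[k&(r>13.8)&(r<17)]; f=w[k&(r>17.5)&(r<20)]; m=w[k&(r<13)]
    print(n,"sleeve z",np.percentile(a[:,2],[2,50,98]).round(1),"flange z",np.percentile(f[:,2],[10,50,90]).round(1),"rim",np.percentile(m[:,2],[50,90]).round(1))
a=cv2.imread("pics/s0.png"); r=lambda i:cv2.resize(i[125:185,325:385],(400,400),interpolation=cv2.INTER_CUBIC)
cv2.imwrite("pics/c4.png",np.hstack([r(a),r(b)]))
```

```text
6.3 [ 573.1 -175.9  212.1] gap 94.2 F [ 0.1 -0.3 -0.5] turn [0.18 0.17 0.06]
s0 sleeve z [ 89.8 120.6 139.6] flange z [108.2 116.6 137.3] rim [131.6 140.2]
s4 sleeve z [ 87.3 111.7 138.2] flange z [101.1 105.7 127.5] rim [130.9 139.3]
```

View pics/c4.png

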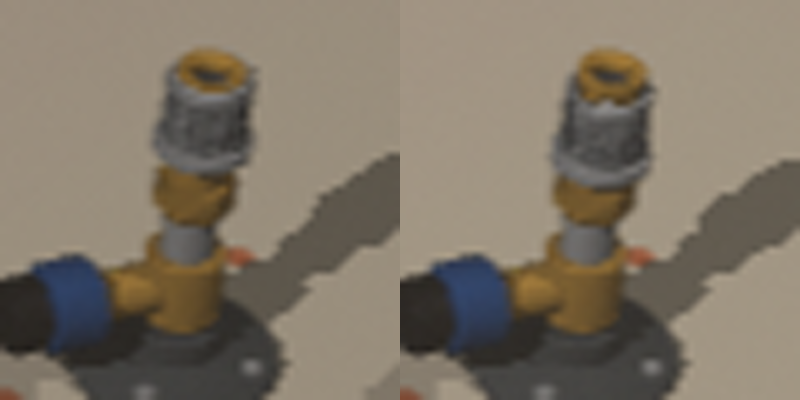

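The right half of the crop shows the sleeve caught back: more brass is exposed at the mouth and the flange is lower than in the left (before) half. Next, to the gauge at about (524.5, 130); grasp at real z 83, so reported z about 46.

>>> jog_arm(moves=[[[-8,45,0,0,0,0],[-8,45,0,0,0,0],[-8,45,0,0,0,0],[-8,45,0,0,0,0],[-8,45,0,0,0,0]]])

```text
clock: 6.85
eef_pos: [528.0, 51.8, 200.3]
eef_rot: [-2.98, 1.56, -2.989]
wrist_force: [0.3, -0.0, -0.4]
finger_gap: 94.0
```

>>> jog_arm(moves=[[[-4,45,0,0,0,0],[-4,25,0,0,0,0],[0,0,0,0,0,0],[0,0,0,0,0,0]]])

```text
clock: 7.25
eef_pos: [515.6, 128.7, 193.2]
eef_rot: [-3.0, 1.551, -3.004]
wrist_force: [0.2, -1.7, 0.1]
finger_gap: 93.9
```

Run:
```python
from h import *
st()
```

```text
7.25 [515.6 128.7 193.2] gap 93.9 F [ 0.2 -1.7  0.1] turn [ 0.16 -1.11  0.18]
```

>>> jog_arm(moves=[[[9,1,0,0,-1.1,0],[0,0,-40,0,0,0],[0,0,-40,0,0,0],[0,0,0,0,0,0],[0,0,0,0,0,0]]])

```text
clock: 7.75
eef_pos: [527.8, 124.9, 110.7]
eef_rot: [-0.606, 1.565, -0.615]
wrist_force: [0.8, -0.1, 0.1]
finger_gap: 94.2
```

Run:
```python
from h import *
b=fingers("s5"); cv2.imwrite("pics/c5.png",cv2.resize(b[120:290,200:370],(500,500),interpolation=cv2.INTER_CUBIC))
```

```text
7.75 [527.8 124.9 110.7] gap 94.2 F [ 0.8 -0.1  0.1] turn [0.18 0.26 0.52]
finger -1 711 z pct [129.2 141.6 155.2] x 462.0 489.7 y 108.9 140.8
finger 1 473 z pct [128.5 134.4 144.5] x 566.0 593.7 y 108.9 140.6
```

View pics/c5.png

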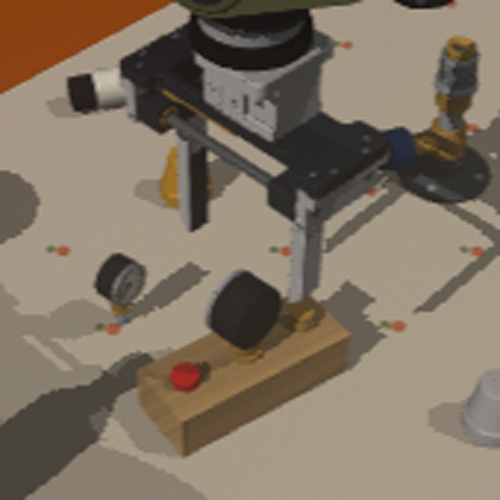

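The crop shows the open fingers straddling the gauge from above, tips at z of about 129, with nothing in the way. I descend and grip.

>>> jog_arm(moves=[[[-3,5,-20,0,0,0.4],[0,0,-25,0,0,0],[0,0,-19,0,0,0],[0,0,0,0,0,0],[0,0,0,0,0,0]]])

```text
clock: 8.3
eef_pos: [530.5, 129.3, 54.8]
eef_rot: [-0.043, 1.552, -0.047]
wrist_force: [0.1, -0.6, 1.0]
finger_gap: 94.1
```

>>> jog_arm(moves=[[[0,0,0,0,0,0]]])

```text
clock: 8.4
eef_pos: [531.3, 129.3, 56.4]
eef_rot: [-0.024, 1.55, -0.028]
wrist_force: [0.8, 0.4, 0.2]
finger_gap: 94.1
```

Run:
```python
from h import *
st()
```

```text
8.4 [531.3 129.3  56.4] gap 94.1 F [0.8 0.4 0.2] turn [0.03 1.2  0.24]
```

>>> jog_arm(moves=[[[-6.5,0.5,-10,0,1.2,0],[0,0,0,0,0,0],[0,0,0,0,0,0]]])

```text
clock: 8.7
eef_pos: [525.6, 130.0, 48.3]
eef_rot: [0.056, 1.569, 0.052]
wrist_force: [1.5, -0.3, 0.0]
finger_gap: 93.8
```

Run:
```python
from h import *
st()
```

```text
8.7 [525.6 130.   48.3] gap 93.8 F [ 1.5 -0.3  0. ] turn [-0.01  0.11  0.25]
```

>>> jog_arm(moves=[[[-1,0,-2,0,0,0],[0,0,0,0,0,0],[0,0,0,0,0,0],[0,0,0,0,0,0],[0,0,0,0,0,0]]], gripper=-1, squeeze=10)

```text
clock: 9.2
eef_pos: [524.6, 130.1, 46.4]
eef_rot: [0.064, 1.569, 0.06]
wrist_force: [0.3, -0.2, 1.1]
finger_gap: 57.7
```

>>> jog_arm(moves=[[[0,0,0,0,0,0],[0,0,0,0,0,0],[0,0,0,0,0,0],[0,0,0,0,0,0],[0,0,0,0,0,0]]])

```text
clock: 9.7
eef_pos: [524.6, 130.1, 46.5]
eef_rot: [0.055, 1.569, 0.051]
wrist_force: [0.4, -0.4, 0.2]
finger_gap: 26.1
```

>>> jog_arm(moves=[[[0,0,0,0,0,0],[0,0,0,0,0,0],[0,0,0,0,0,0],[0,0,0,0,0,0]]], squeeze=30)

```text
clock: 10.1
eef_pos: [524.6, 130.1, 46.5]
eef_rot: [0.064, 1.568, 0.059]
wrist_force: [-0.1, 0.4, -0.1]
finger_gap: 25.6
```

Run:
```python
from h import *
st()
```

```text
10.1 [524.6 130.1  46.5] gap 25.6 F [-0.1  0.4 -0.1] turn [-0.01  0.13  0.25]
```

>>> jog_arm(moves=[[[0,0,15,0,0,0],[0,0,30,0,0,0],[0,0,35,0,0,0],[0,0,35,0,0,0],[0,0,35,0,0,0]]])

```text
clock: 10.6
eef_pos: [520.5, 129.3, 195.5]
eef_rot: [-2.933, 1.561, -2.937]
wrist_force: [0.7, -0.5, -1.0]
finger_gap: 26.1
```

>>> jog_arm(moves=[[[6,-35,15,0,0,0],[7,-40,0,0,0,0],[7,-40,0,0,0,0],[7,-40,0,0,0,0],[7,-40,0,0,0,0]]])

```text
clock: 11.1
eef_pos: [555.6, -67.9, 216.9]
eef_rot: [-2.555, 1.569, -2.551]
wrist_force: [-0.5, 1.5, -1.5]
finger_gap: 25.7
```

>>> jog_arm(moves=[[[7,-40,0,0,0,0],[7,-35,0,0,0,0],[0,-20,0,0,0,0],[0,0,0,0,0,0],[0,0,0,0,0,0]]])

```text
clock: 11.6
eef_pos: [568.8, -171.5, 214.9]
eef_rot: [-3.093, 1.566, -3.095]
wrist_force: [0.2, -0.2, -1.1]
finger_gap: 25.6
```

Run:
```python
from h import *
st()
```

```text
11.6 [ 568.8 -171.5  214.9] gap 25.6 F [ 0.2 -0.2 -1.1] turn [ 0.01 -0.25  0.12]
```

>>> jog_arm(moves=[[[5,-4.5,-15,0,-0.2,0],[0,0,-18,0,0,0],[0,0,0,0,0,0],[0,0,0,0,0,0]]])

```text
clock: 12.0
eef_pos: [574.6, -173.0, 178.9]
eef_rot: [2.725, 1.57, 2.726]
wrist_force: [0.1, 0.3, -1.3]
finger_gap: 25.5
```

Run:
```python
from h import *
st(); b,D=shot("side","s6"); w=cloud("side",D).reshape(-1,3); w=w[(abs(w[:,0]-573)<40)&(abs(w[:,1]+176)<32)]
for lo in range(95,250,5):
    q=w[(w[:,2]>=lo)&(w[:,2]<lo+5)]
    if len(q): print(lo,len(q),"x",q[:,0].min().round(1),q[:,0].max().round(1),"y",q[:,1].min().round(1),q[:,1].max().round(1),"ymid",((q[:,1].min()+q[:,1].max())/2).round(1))
cv2.imwrite("pics/c6.png",cv2.resize(b[70:190,300:420],(600,600),interpolation=cv2.INTER_CUBIC))
```

```text
12.0 [ 574.6 -173.   178.9] gap 25.5 F [ 0.1  0.3 -1.3] turn [-0.02 -0.05 -0.09]
95 3 x 555.4 575.0 y -186.3 -163.4 ymid -174.8
100 26 x 551.7 583.9 y -187.2 -159.7 ymid -173.5
105 35 x 553.0 588.0 y -192.1 -159.2 ymid -175.7
110 22 x 556.8 587.2 y -181.7 -161.9 ymid -171.8
115 26 x 554.7 579.7 y -184.9 -160.1 ymid -172.5
120 16 x 556.0 581.2 y -183.7 -161.7 ymid -172.7
125 27 x 556.3 582.4 y -183.9 -161.9 ymid -172.9
130 45 x 556.3 585.7 y -191.5 -161.8 ymid -176.7
135 39 x 559.8 584.6 y -191.0 -164.7 ymid -177.8
140 15 x 559.5 582.7 y -190.1 -165.1 ymid -177.6
150 6 x 567.1 575.8 y -179.0 -169.1 ymid -174.1
155 12 x 565.9 578.6 y -180.2 -168.1 ymid -174.1
160 13 x 565.3 578.2 y -179.5 -170.6 ymid -175.0
165 1 x 573.7 573.7 y -168.3 -168.3 ymid -168.3
170 7 x 563.2 579.3 y -177.3 -164.2 ymid -170.8
175 27 x 559.7 584.7 y -189.1 -162.7 ymid -175.9
180 14 x 564.3 576.7 y -176.9 -165.8 ymid -171.3
185 13 x 563.7 577.6 y -175.9 -165.4 ymid -170.6
190 3 x 560.5 572.1 y -173.2 -165.9 ymid -169.6
195 10 x 557.5 586.8 y -170.9 -158.4 ymid -164.7
200 17 x 552.8 588.8 y -167.5 -154.3 ymid -160.9
205 35 x 546.9 587.2 y -184.0 -151.7 ymid -167.8
210 43 x 547.2 588.4 y -186.0 -149.3 ymid -167.6
215 38 x 546.3 587.3 y -176.5 -149.3 ymid -162.9
220 57 x 546.7 598.3 y -186.4 -147.3 ymid -166.9
225 50 x 547.0 597.7 y -183.5 -150.8 ymid -167.2
230 53 x 546.2 596.8 y -181.7 -152.4 ymid -167.0
235 77 x 546.6 596.8 y -189.1 -155.9 ymid -172.5
240 68 x 546.2 597.5 y -183.5 -161.9 ymid -172.7
245 35 x 546.0 598.2 y -183.5 -163.9 ymid -173.7
```

View pics/c6.png

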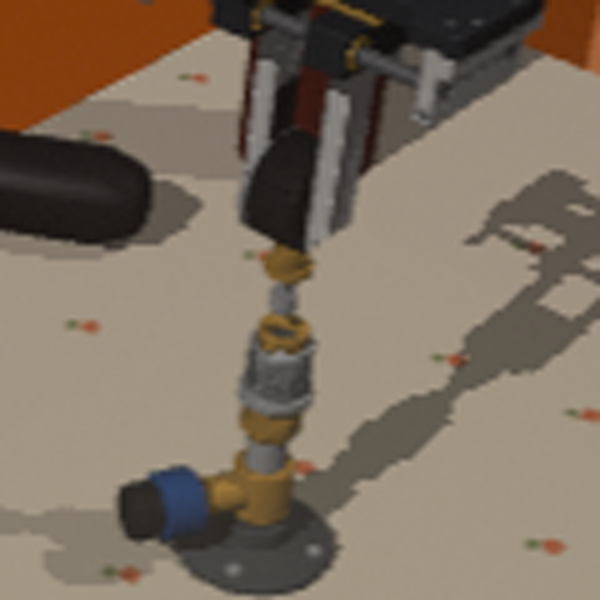

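The crop shows the held gauge upright, its plug tip about 12 mm above the mouth. The cloud gives the shoulder centre at (572.2, -175.9) and the rim centre at (572.2, -177.8), so I shift about -2 mm in y and go down slowly.

>>> jog_arm(moves=[[[-0.5,-2.5,-3,0,0,0],[0,0,0,0,0,0],[0,0,-3,0,0,0],[0,0,0,0,0,0]]], squeeze=40)

```text
clock: 12.45
eef_pos: [574.6, -175.3, 173.9]
eef_rot: [-0.261, 1.57, -0.258]
wrist_force: [-0.4, -0.3, -2.6]
finger_gap: 26.0
```

Run:
```python
from h import *
st()
```

```text
12.45 [ 574.6 -175.3  173.9] gap 26.0 F [-0.4 -0.3 -2.6] turn [ 0.02  0.06 -0.14]
```

>>> jog_arm(moves=[[[-0.4,-0.6,-3,0,0,0],[0,0,-3,0,0,0],[0,0,-2,0,0,0],[0,0,0,0,0,0]]])

```text
clock: 12.85
eef_pos: [574.2, -176.0, 165.3]
eef_rot: [-0.24, 1.569, -0.238]
wrist_force: [0.7, -0.8, -1.3]
finger_gap: 26.0
```

>>> jog_arm(moves=[[[0,0,-2,0,0,0],[0,0,-2,0,0,0]]])

```text
clock: 13.05
eef_pos: [574.3, -176.1, 161.5]
eef_rot: [-0.299, 1.569, -0.296]
wrist_force: [-0.9, 1.0, 1.7]
finger_gap: 25.5
```

>>> jog_arm(moves=[[[0,0,-2,0,0,0],[0,0,-2,0,0,0]]])

```text
clock: 13.25
eef_pos: [574.3, -176.1, 157.7]
eef_rot: [-0.341, 1.569, -0.339]
wrist_force: [-2.0, 0.6, 2.8]
finger_gap: 25.7
```

The side force is small and the valve spring is felt: the plug is in the bore.

>>> jog_arm(moves=[[[0,0,-2,0,0,0],[0,0,-2,0,0,0]]])

```text
clock: 13.45
eef_pos: [574.3, -176.1, 153.8]
eef_rot: [-0.332, 1.568, -0.33]
wrist_force: [-2.5, -0.0, 2.9]
finger_gap: 25.7
```

>>> jog_arm(moves=[[[0,0,-2,0,0,0],[0,0,-2,0,0,0]]])

```text
clock: 13.65
eef_pos: [574.3, -176.1, 149.8]
eef_rot: [-0.353, 1.568, -0.351]
wrist_force: [-2.3, 1.0, 3.5]
finger_gap: 25.5
```

>>> jog_arm(moves=[[[0,0,-2,0,0,0]]])

```text
clock: 13.75
eef_pos: [574.3, -176.0, 147.7]
eef_rot: [-0.35, 1.568, -0.348]
wrist_force: [-2.7, 0.5, 5.4]
finger_gap: 25.5
```

>>> jog_arm(moves=[[[0,0,-1.5,0,0,0]]])

```text
clock: 13.85
eef_pos: [574.3, -176.1, 146.3]
eef_rot: [-0.349, 1.568, -0.346]
wrist_force: [-4.6, 1.2, 10.2]
finger_gap: 25.8
```

>>> jog_arm(moves=[[[0,0,-1.2,0,0,0]]])

```text
clock: 13.95
eef_pos: [574.5, -176.1, 145.5]
eef_rot: [-0.357, 1.567, -0.354]
wrist_force: [-3.2, 2.2, 8.1]
finger_gap: 25.7
```

>>> jog_arm(moves=[[[0,0,-1.2,0,0,0]]])

```text
clock: 14.05
eef_pos: [574.5, -176.1, 144.7]
eef_rot: [-0.359, 1.567, -0.357]
wrist_force: [-6.1, 1.2, 16.6]
finger_gap: 25.7
```

Run:
```python
from h import *
st(); b,D=shot("side","s7")
def sl(n):
    w=cloud("side",np.load(f"pics/{n}.npy")).reshape(-1,3); r=np.hypot(w[:,0]-573,w[:,1]+176); k=(w[:,2]>85)&(w[:,2]<135); f=w[k&(r>17.5)&(r<20.5)]; print(n,len(f),np.percentile(f[:,2],[10,50,90]).round(1))
for n in("s0","s4","s6","s7"): sl(n)
```

```text
14.05 [ 574.5 -176.1  144.7] gap 25.7 F [-6.1  1.2 16.6] turn [ 0.08  0.22 -0.14]
s0 22 [106.9 111.3 126. ]
s4 24 [101.  105.4 122.5]
s6 20 [102.1 105.3 121.8]
s7 25 [101.8 105.6 126.1]
```

>>> jog_arm(moves=[[[0,0,-1,0,0,0]]])

```text
clock: 14.2
eef_pos: [574.5, -176.2, 144.6]
eef_rot: [-0.375, 1.566, -0.372]
wrist_force: [-7.1, 2.4, 16.7]
finger_gap: 25.8
```

Run:
```python
from h import *
st(); b,D=shot("side","s8")
w=cloud("side",D).reshape(-1,3); r=np.hypot(w[:,0]-573,w[:,1]+176); k=(w[:,2]>85)&(w[:,2]<135); f=w[k&(r>17.5)&(r<20.5)]; print(len(f),np.percentile(f[:,2],[10,50,90]).round(1))
```

```text
14.2 [ 574.5 -176.2  144.6] gap 25.8 F [-7.1  2.4 16.7] turn [ 0.09  0.24 -0.14]
21 [107.6 111.4 132.2]
```

The flange is back at 111.4, the forward level, so the sleeve has tripped and locked. I ease off and release.

>>> jog_arm(moves=[[[0.5,0,0.3,0,0.2,0],[0,0,0,0,0,0],[0,0,0,0,0,0]]], squeeze=5)

```text
clock: 14.55
eef_pos: [574.7, -176.2, 145.3]
eef_rot: [-1.379, 1.569, -1.376]
wrist_force: [-2.1, 1.3, 5.4]
finger_gap: 26.1
```

>>> jog_arm(moves=[[[0,0,0,0,0,0],[0,0,0,0,0,0],[0,0,0,0,0,0],[0,0,0,0,0,0],[0,0,0,0,0,0]]], gripper=1)

```text
clock: 15.05
eef_pos: [575.1, -176.2, 143.9]
eef_rot: [-1.03, 1.569, -1.027]
wrist_force: [-1.0, 0.5, -0.2]
finger_gap: 62.5
```

>>> jog_arm(moves=[[[0,0,0,0,0,0],[0,0,0,0,0,0],[0,0,0,0,0,0]]])

```text
clock: 15.35
eef_pos: [575.1, -176.2, 143.7]
eef_rot: [-1.038, 1.569, -1.036]
wrist_force: [0.8, 0.7, 0.1]
finger_gap: 86.6
```

>>> jog_arm(moves=[[[0,0,15,0,0,0],[0,0,30,0,0,0],[0,0,40,0,0,0],[0,0,40,0,0,0],[0,0,0,0,0,0]]])

```text
clock: 15.85
eef_pos: [573.8, -175.7, 272.3]
eef_rot: [-2.724, 1.569, -2.721]
wrist_force: [-0.1, -0.3, 0.5]
finger_gap: 93.8
```

Run:
```python
from h import *
st(); b,D=shot("side","s9"); a,Dt=shot("top","t9")
w=cloud("side",D).reshape(-1,3); r=np.hypot(w[:,0]-573,w[:,1]+176); k=(w[:,2]>85)&(w[:,2]<135); f=w[k&(r>17.5)&(r<20.5)]; print("flange",np.percentile(f[:,2],[10,50,90]).round(1))
g=w[(r<35)&(w[:,2]>160)&(w[:,2]<215)]; print("gauge",g.min(0).round(1),g.max(0).round(1),((g.min(0)+g.max(0))/2).round(1))
for c,DD in(("side",D),("top",Dt)):
    w=cloud(c,DD).reshape(-1,3)
    for nm,x,y,z in(("gold",715,7,35),("silver",370,28,35),("bottle",592,368,140)):
        q=w[(np.hypot(w[:,0]-x,w[:,1]-y)<40)&(w[:,2]>z)&(w[:,2]<z+30)]; print(c,nm,len(q),((q.min(0)+q.max(0))/2).round(1) if len(q) else "")
cv2.imwrite("pics/c9.png",cv2.resize(b[60:200,280:420],(600,600),interpolation=cv2.INTER_CUBIC))
```

```text
15.85 [ 573.8 -175.7  272.3] gap 93.8 F [-0.1 -0.3  0.5] turn [ 0.04 -0.09 -0.13]
flange [108.2 111.5 124.5]
gauge [ 557.4 -203.6  161.1] [ 591.1 -152.3  210.6] [ 574.2 -178.   185.8]
side gold 121 [713.1   3.6  42.8]
side silver 182 [365.6  26.4  42.8]
side bottle 260 [591.5 366.2 152.1]
top gold 178 [714.9   6.7  42.5]
top silver 186 [369.3  28.8  42.6]
top bottle 226 [592.3 368.2 153.7]
```

View pics/c9.png

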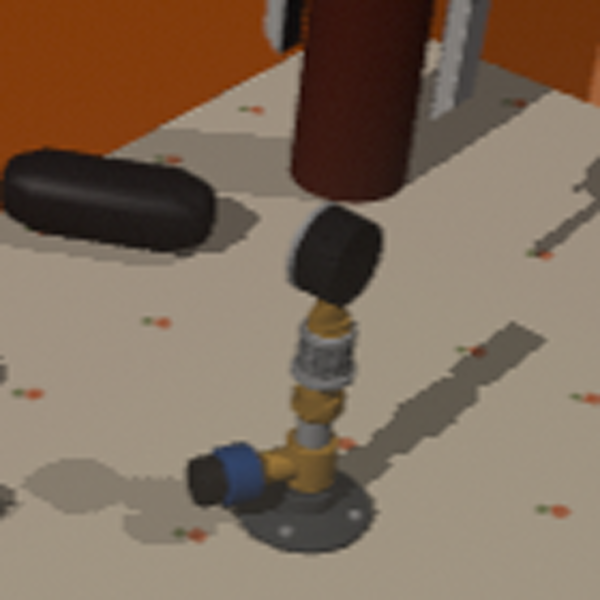

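The crop shows the gauge standing upright in the coupler with its shoulder on the mouth, the sleeve forward and the fingers clear. I hand in.

>>> jog_arm(moves=[[[0,0,0,0,0,0],[0,0,0,0,0,0],[0,0,0,0,0,0]]])

```text
clock: 16.25
eef_pos: [571.8, -175.0, 263.5]
eef_rot: [2.872, 1.557, 2.874]
wrist_force: [-0.3, 0.3, -0.6]
finger_gap: 93.9
```

```bash
python3 -c "
from h import *
st(); print(manip.sign_off())"
```

```text
16.25 [ 571.8 -175.   263.5] gap 93.9 F [-0.3  0.3 -0.6] turn [-0.21 -0.75 -0.13]
the job is handed in; nothing more can be done
None
```

The gauge is standing locked in the coupler and the job is handed in at about 16 s of the 72 s. I gripped the sleeve by its knurl, pulled it about 6.5 mm onto its stop, let go and saw in the picture that it stayed back. I then took the larger gauge from the stand and pressed it in gently. The wrist force peaked at about 17 N at the catch, and the sleeve sprang forward. I opened the fingers and backed off upward.

**Last checks:**
- **Sleeve:** its flange is back at the forward height, 111.5 mm against 111.3 mm at the start and 105.4 mm when caught.
- **Gauge:** it stands upright in the last picture. Its top is at about 210 mm by the camera, which reads about 3 mm high, so it agrees with fully home (about 207 mm).
- **Pots and bottle:** within 1.5 mm of where they started in the top view. The side view reads a few millimetres off at the silver pot, but I have no side-view start reading to compare it with.
- **Contact:** the wrist force was near zero after release, and the fingers were well clear.

**Disagreement found:** the reported tool height was about 37.5 mm lower than both cameras showed, consistently. I used the camera heights with that offset, and the contacts with the sleeve, valve and catch came where the cameras predicted.

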